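Plug the test key into the bench calibrator

TASK

Swing up the yellow counterweighted flap on the pressure test set until it tips over its balance point and stays open by itself. Then take the orange five-blade test plug from its rubber stand and plug it fully home in the socket that was under the flap, every blade in its own slot, and let go of it, with the flap still open. Leave the grey spare plug, the tools and the other things on the bench where they are.

Things in the scene. Friction and masses are not known exactly. Their poses are not given: they have to be found in the camera images.
- testset: Fixed flat aluminium pressure test set on the bench, case 200 (x) x 350 (y) x 50 mm, two round gauges at its +y end; origin at the centre of its underside on the bench. It carries the socket block at its middle and the flap. Grey hinge brackets stand at x = -48 and 48 mm, y = -80 mm, up to 96 mm above the bench.
- socket (a point): Centre of the top face of the black socket block, 76 mm above the bench. Block 50 (x) x 92 (y) mm, 26 mm tall. z up. Row of five slots along y at -28, -14, 0, 14, 28 mm (x = 0), each 12 (x) x 6 (y) mm, 20 mm deep, mouths chamfered 1.5 mm: 1 mm play on each side of a blade. The plug fits either way round. The closed flap lies 3 mm above it.
- flap (a joint): Yellow flap: 0 closed (level over the socket, as it starts), 1.55 fully open (upright, at its stop). Balances at about 0.85: let go below it falls shut, above it falls open and stays. Lifting by the handle takes under 3 N; almost no friction. Plate 74 mm wide, 4 mm thick, reaching 135 mm from the axle; a steel counterweight bar (34 mm thick, 64 mm long) stands above the axle.
- flap_hinge (a point): Middle of the flap's axle, 86 mm above the bench, 80 mm to the -y side of the socket centre. Axes fixed to the test set: x is the hinge axis, y points from the axle towards the socket, z up. Opening turns the flap right-handed about +x: its free end rises and swings over towards -y.
- flap_handle (a point): Centre of the flap's red handle, a bar 18 mm thick and 30 mm long along the hinge axis x, on a 12 x 10 mm post mid-way across the flap. It turns with the flap: 115 mm out from the axle along the flap, 29 mm above the axle when closed, 32 mm off the plate. Pinch it from above over its end faces (30 mm, along x); it pivots between the fingers as the flap turns.
- plug_grip (a point): Centre of the loose orange plug's block, 26 (x) x 78 (y) x 48 mm high, 0.16 kg, z up. Five brass blades hang below in a row along y at -28, -14, 0, 14, 28 mm, each 10 x 4 mm, 16 mm long. Grip over the 26 mm width (x). The block's underside, 24 mm below this point, rests on the socket's top when home. Starts upright in a black rubber stand 44 x 104 x 22 mm, block resting on its top.
- spare_grip (a point): Centre of the block of the grey spare plug: same outer size but three blades, standing in a second, equal rubber stand. It does not fit. Leave it alone.
- driver_red: Screwdriver with red handle lying on the bench; leave it alone.
- driver_black: Screwdriver with black handle lying on the bench; leave it alone.
- pliers: Pliers with red handles lying on the bench, about 170 mm long; leave them alone.
- rod: Steel rod, 12 mm in diameter, about 170 mm long, lying on the bench; leave it alone.
- jar: Jar, 64 mm in diameter, 75 mm high; leave it alone.
- reel: White plastic reel, 90 mm in diameter, 25 mm high, lying flat; leave it alone.
Things that resemble listed ones, but are neither listed nor needed, are in the scene too. What is shaped like the part that bears plug_grip but purple or red is not meant.

How it is judged:
On the way, in this order (a step that is already met when the one before it is completed fails the run):
1. the flap stands open by itself, not touched by the fingers (value of joint flap above 1.35 rad and contact force between the fingers and flap below 0.1 N), for 0.3 s.
2. the orange plug is fully home in the socket (z of plug_grip in the frame of socket below 0.027 m and horizontal distance between plug_grip and socket below 0.004 m and angle between the y axis of plug_grip and the y axis of socket, either way round below 0.07 rad), for 0.2 s.
At the end, for the whole second after the job is handed in: The flap stands open by itself (angle above 1.35 rad), and the orange plug sits in the socket, released: underside within 3 mm of the socket's top face, centred within 4 mm, in line within 0.07 rad and upright within 0.08 rad (all of step 2 and value of joint flap above 1.35 rad and angle between plug_grip's own z axis and vertical below 0.08 rad and distance of plug_grip from where it was at the start of the episode above 0.05 m); the robot touches nothing.
It fails at once if the grey spare plug is moved by more than 30 mm (distance of spare_grip from where it was at the start of the episode above 0.03 m).
It fails at once if a tool or another loose thing on the bench is moved by more than 40 mm (distance of any of driver_red, driver_black, pliers, rod, jar, reel from where it was at the start of the episode above 0.04 m).
It also fails if it takes over 64 s, if anything falls off the work surface, if the arm or the gripper's body presses on something with over 40 N, if the wrist force passes 120 N, or if a joint passes its speed limit or range.

ROBOT

A 6-joint arm with a two-finger parallel gripper is mounted at the origin on the work surface. World frame = base frame: x ahead of the robot, y to its left, z up, the work surface at z = 0. Lengths are in m, angles in rad, forces in N, time in s.
With the tool pointing down it reaches from about 0.35 to 0.975 m from the base axis. Payload 4.9 kg.
Tool frame: the origin (TCP) lies on the centre line of the jaws, within the pads' length; the fingertips stand ctrl.tcp_to_tips ahead of it and the grasp point (between the pads) lies 3 mm ahead of it (ctrl.tcp_to_tips is the distance from the TCP to the fingertips, in m); z points along the fingers, y is the direction in which the jaws open and shut (so a half turn about z gives the same grasp; the last joint's range is limited). The gripper opens to 85 mm and grips with 20 to 120 N. Pads are 22 mm wide; open, the fingers measure 114 mm over their backs; the gripper's body (76 mm by 85 mm) begins 54 mm behind the grasp point. The pads swing forward as they close: fully open they stand 13 mm farther back than shut.
Start: joints at [1.122, 0.053, 1.613, -0, 1.476, -0.119], TCP at [0.202, 0.591, 0.253] pointing down, gripper open.
Joint ranges: [-3.01, 3.01], [-1.01, 2.22], [0.06, 2.58], [-1.02, 4.17], [0.09, 2.62], [-3.14, 3.14]. Speed limits (rad/s): [2.57, 2.57, 3.14, 3.14, 3.14, 3.14].

INTERFACE

Orientations are given as a rotation vector (axis times angle).
In Python, from station import ctrl, vision gives the robot as it stands.
- The arm moves only by the tool jog_arm, never from a script. Its argument "deltas" is a list of rows, each a list of 7 numbers: the turn, a rotation vector about the tool's x, y, z in rad, then the shift along the tool's x, y, z in cm, then the opening, from 0 (shut) to 1 (fully open). A call has 1 to 12 rows; each row shifts and turns the commanded pose from where the row before left it, along the tool's axes as they then stand; what a row does not reach is not made up. A row lasts 1/12 s, in which the tool goes at most 41.7 mm and 7.16 degrees, less where a joint would pass 70% of its speed; a pose out of reach is approached as far as the arm can. A call with a gripper value outside its range is refused whole. The fingers move at their own pace and stop on an object; "grip_force" is the grip in N (left out, the last holds). Time passes only in rows, so rows that do not move let the fingers close. It gives the time, the measured TCP pose, the force and the opening at its end, in the units of the state.
- ctrl.get_obs(): the state, without advancing time (a new reading comes with each control period).
- vision.get_image(name): name is "scene" or "side" or "wrist"; returns (picture, depth): 480x640x3 uint8, red, green, blue; 480x640 float32, m along the optical axis (not along the pixel's ray), 0 where there is no reading.
- vision.calibration(name): a dict with "fx", "fy", "cx", "cy" (pixels), "dist" ([k1, k2, p1, p2, k3] as OpenCV has them; the pictures are not rectified), "rvec" (rotation vector, rad) and "tvec" (3), from world to camera coordinates, as OpenCV has them; the wrist camera has in their place "hand_eye" (4x4, takes a point from camera to tool coordinates, whose origin is the TCP and whose axes are the flange's). Camera axes: x right, y down, z forward; pixel columns grow to the right and rows downward; lengths in m; the calibration is good to about 2 mm. A picture is of the moment at which its call begins: read the wrist's pose just before it. calibration takes no time and is no camera call.
- ctrl.finish_job(): hands the job in, once; it reports no verdict.
The state is a dict: "t": time; "q": joint angles; "dq": joint speeds; "effort": joint torques, N m; "tool_pos": TCP position; "tool_rot": TCP orientation; "contact_force": force on the tool from outside, world axes, zero at the start; "wrist_torque": the same for the moment, N m; "opening": finger opening in m.
Only numpy, scipy, OpenCV 4.12 (cv2) and the standard library are available. Lean on these libraries where they do the work, as an engineer would, in place of code of your own. Each camera call takes 0.05 s, during which the arm holds its last target. There are 200 camera calls.

## Working session

There is one attempt and no reset: what is moved stays moved. The work goes in short steps, Python scripts to look and compute and a tool call to move; the robot and the scene stay as the last step left them, time stands still between calls to the robot, and variables do not carry over. Pictures are saved under pics/ and viewed, about 8 in all and at most 12, crops included, and the job is handed in when it is done.

Besides the shell and the picture viewer there is one more tool, called by a JSON object that holds its "op" and its "data", one argument or row to a line. jog_arm: Moves the arm, as the interface text tells. Its arguments: {"type":"object","properties":{"deltas":{"type":"array"},"grip_force":{"type":"number"}},"required":["deltas"]}

```bash
ls; mkdir -p pics
cat > h.py <<'E'
import numpy as np, cv2
from station import ctrl, vision
from scipy.spatial.transform import Rotation as R
def grab(n):
    o=ctrl.get_obs(); im,d=vision.get_image(n); c=vision.calibration(n)
    K=np.array([[c['fx'],0,c['cx']],[0,c['fy'],c['cy']],[0,0,1]]); D=np.array(c['dist'],float)
    if 'hand_eye' in c:
        T=np.eye(4);T[:3,:3]=R.from_rotvec(o['tool_rot']).as_matrix();T[:3,3]=o['tool_pos'];T=T@np.array(c['hand_eye'])
    else:
        A=np.eye(4);A[:3,:3]=cv2.Rodrigues(np.array(c['rvec'],float))[0];A[:3,3]=np.ravel(c['tvec']);T=np.linalg.inv(A)
    return im,d,K,D,T
def ray(uv,K,D,T):
    p=cv2.undistortPoints(np.array(uv,float).reshape(-1,1,2),K,D).reshape(-1,2)
    return T[:3,3],np.c_[p,np.ones(len(p))]@T[:3,:3].T
def onplane(uv,z,K,D,T):
    o,r=ray(uv,K,D,T); return o+r*((z-o[2])/r[:,2])[:,None]
def bydepth(uv,dep,K,D,T):
    o,r=ray(uv,K,D,T); d=np.array([dep[int(round(v)),int(round(u))] for u,v in np.reshape(uv,(-1,2))]); return o+r*d[:,None]
def cloud(dep,K,D,T):
    vv,uu=np.mgrid[0:480,0:640]; o,r=ray(np.stack([uu,vv],-1).reshape(-1,2),K,D,T)
    P=o+r*dep.reshape(-1,1); P[dep.ravel()==0]=np.nan; return P.reshape(480,640,3)
def save(n,im): cv2.imwrite('pics/'+n+'.png',im[:,:,::-1])
E
python3 - <<'E'
from h import *
o=ctrl.get_obs(); print({k:np.round(v,3).tolist() for k,v in o.items()}, ctrl.tcp_to_tips)
for n in ['scene','side','wrist']:
    g=grab(n); save(n+'0',g[0]); np.savez('/tmp/%s0.npz'%n,im=g[0],d=g[1],K=g[2],D=g[3],T=g[4]); print(n,g[4].round(3).tolist())
E
```

```text
pics
{'t': 0.0, 'q': [1.122, 0.053, 1.614, 0.0, 1.476, -0.119], 'dq': [-0.001, -0.001, 0.003, 0.0, 0.002, 0.0], 'effort': [-0.002, -39.37, -37.016, -0.0, 0.007, 0.0], 'tool_pos': [0.202, 0.591, 0.252], 'tool_rot': [-0.516, -3.098, 0.003], 'contact_force': [-0.145, -0.14, 0.283], 'wrist_torque': [0.046, -0.014, -0.019], 'opening': 0.085} 0.022
scene [[0.792, 0.494, -0.359, 0.924], [0.61, -0.624, 0.487, -0.381], [0.016, -0.605, -0.796, 0.893], [0.0, 0.0, 0.0, 1.0]]
side [[-0.97, -0.115, 0.215, 0.264], [-0.244, 0.496, -0.833, 1.208], [-0.011, -0.861, -0.509, 0.769], [0.0, 0.0, 0.0, 1.0]]
wrist [[0.324, 0.913, 0.248, 0.14], [0.946, -0.312, -0.088, 0.612], [-0.003, 0.263, -0.965, 0.373], [0.0, 0.0, 0.0, 1.0]]
```

View pics/scene0.png

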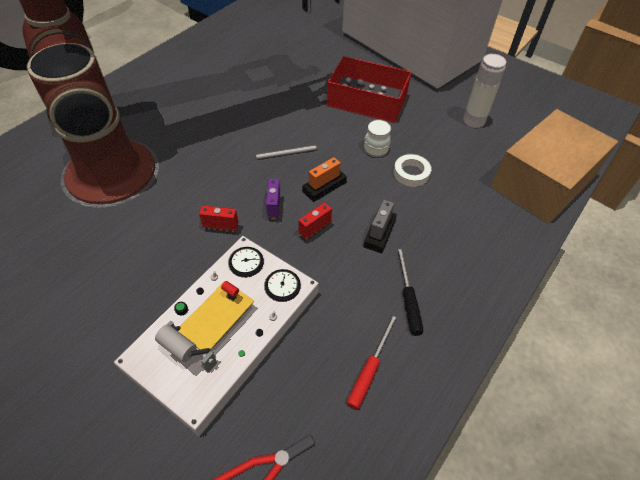

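View pics/side0.png

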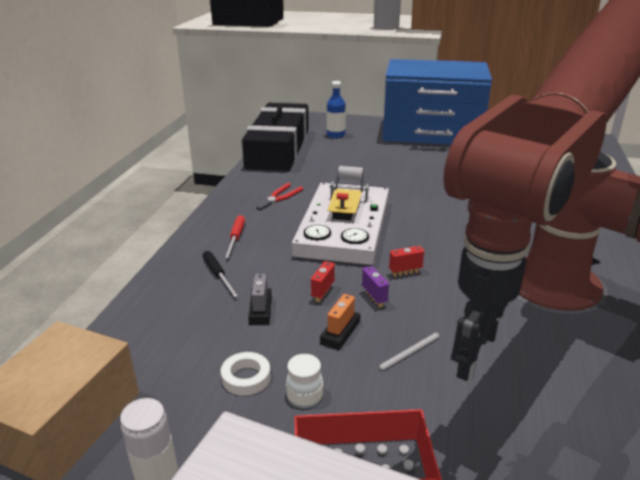

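Scene view: the testset is at about (220,330), with the red handle at (230,290) on the yellow flap and the counterweight at (177,340). The orange plug in its black stand is at (323,175). The decoys are purple (273,198) and red (219,217) and (316,220), and the grey spare is at (380,222). Only the plug at (323,175) is both orange and in a stand. Next I'll measure.

```bash
cat > m.py <<'E'
from h import *
for n in ['scene','side']:
    z=np.load('/tmp/%s0.npz'%n); im,d,K,D,T=[z[k] for k in ['im','d','K','D','T']]
    P=cloud(d,K,D,T); hsv=cv2.cvtColor(im,cv2.COLOR_RGB2HSV); H,S,V=cv2.split(hsv)
    def comps(m,amin=30):
        k,l,st,c=cv2.connectedComponentsWithStats(m.astype(np.uint8)); return [(l==i,c[i],st[i,4]) for i in range(1,k) if st[i,4]>amin]
    inb=(P[...,2]>0.0)&(P[...,2]<0.3)&(P[...,0]>0.1)&(P[...,0]<1.1)&(abs(P[...,1])<1)
    for name,m in [('orange',(H>=7)&(H<=15)&(S>190)),('yellow',(H>18)&(H<28)&(S>150)),('red',((H<5)|(H>175))&(S>180)),('white',(S<40)&(V>170)&(P[...,2]>.035)&(P[...,2]<.065))]:
        for mm,c,a in comps(m&inb,{'white':2000}.get(name,30)):
            Q=P[mm]; zt=np.nanpercentile(Q[:,2],95); t=Q[abs(Q[:,2]-zt)<.006]
            r=cv2.minAreaRect((t[:,:2]*1000).astype(np.float32)); 
            print(n,name,c.round(),a,'ztop %.3f'%zt,'rect mm',np.round(r[0],1),np.round(r[1],1),round(r[2],1))
E
python3 m.py
python3 - <<'E'
from h import *
im=np.load('/tmp/scene0.npz')['im']; save('crop1',np.hstack([cv2.resize(im[140:250,190:400],None,fx=3.6,fy=3.6,interpolation=cv2.INTER_CUBIC)]))
E
```

```text
scene orange [324. 174.] 504 ztop 0.071 rect mm [447.4 287.7] [77.2 26.4] 78.5
scene yellow [214. 318.] 2332 ztop 0.085 rect mm [ 527.1 -147. ] [ 74.3 129.3] 2.4
scene red [367.  89.] 3255 ztop 0.078 rect mm [342.5 629.5] [199.6 140.4] 16.9
scene red [315. 221.] 629 ztop 0.066 rect mm [514.3 166.3] [79.7 26.4] 78.3
scene red [219. 218.] 704 ztop 0.065 rect mm [344.3  40. ] [75.7 29.7] 28.7
scene red [230. 289.] 152 ztop 0.125 rect mm [ 526.2 -102.6] [29.5 15. ] 0.7
scene red [363. 383.] 713 ztop 0.027 rect mm [800.5 -58.5] [22.1 99.4] 10.5
scene red [246. 466.] 454 ztop 0.014 rect mm [ 725.7 -295.7] [103.7  15.4] 58.5
scene red [273. 472.] 137 ztop 0.015 rect mm [ 768.7 -272.9] [31.  10.9] 89.5
scene white [211. 340.] 10916 ztop 0.052 rect mm [ 526.9 -136.4] [200.3 348.8] 2.1
side red [406. 261.] 417 ztop 0.061 rect mm [340.   54.2] [71.2 16. ] 22.7
side red [322. 284.] 288 ztop 0.061 rect mm [503.8 180.5] [66.7 19.8] 60.5
side red [371. 431.] 3429 ztop 0.076 rect mm [340.1 630.2] [194.7 130.3] 16.8
side white [342. 221.] 3016 ztop 0.060 rect mm [ 524.2 -120. ] [190.7 310.9] 4.1
```

View pics/crop1.png

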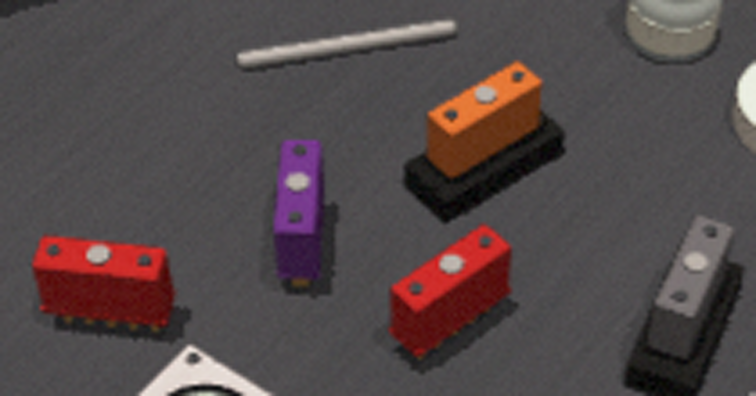

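The crop confirms it: the orange block in its stand sits at scene (323,172). The decoys are red or purple and have no stand. Estimates from the scene view:
- **Testset:** centre (0.527,-0.136), yaw 2.1°.
- **Handle:** (0.526,-0.102).
- **Plug:** (0.447,0.288), yaw -11.5°.

I'll rotate the tool first, then translate over to the handle.

{"op": "jog_arm", "data": {
  "deltas": [
    [0, 0, 0.1, 0, 0, 0, 1],
    [0, 0, 0.1, 0, 0, 0, 1],
    [0, 0, 0.1, 0, 0, 0, 1],
    [0, 0, 0.1, 0, 0, 0, 1],
    [0, 0, 0.1, 0, 0, 0, 1],
    [0, 0, 0.1, 0, 0, 0, 1],
    [0, 0, 0.1, 0, 0, 0, 1],
    [0, 0, 0.1, 0, 0, 0, 1],
    [0, 0, 0.1, 0, 0, 0, 1],
    [0, 0, 0.1, 0, 0, 0, 1],
    [0, 0, 0.1, 0, 0, 0, 1],
    [0, 0, 0.104, 0, 0, 0, 1]
  ]
}}

```text
t: 1.15
tool_pos: [0.2023, 0.5911, 0.2528]
tool_rot: [2.185, 2.256, -0.001]
contact_force: [-0.3, 0.1, 0.5]
opening: 0.0852
```

{"op": "jog_arm", "data": {
  "deltas": [
    [0, 0, 0, -3.5, 1.5, 0, 1],
    [0, 0, 0, -3.5, 1.5, 0, 1],
    [0, 0, 0, -3.5, 1.5, 0, 1],
    [0, 0, 0, -3.5, 1.5, 0, 1],
    [0, 0, 0, -3.5, 1.5, 0, 1],
    [0, 0, 0, -3.5, 1.5, 0, 1],
    [0, 0, 0, -3.5, 1.5, 0, 1],
    [0, 0, 0, -3.5, 1.5, 0, 1],
    [0, 0, 0, -3.5, 1.5, 0, 1],
    [0, 0, 0, -3.5, 1.5, 0, 1]
  ]
}}

```text
t: 1.98
tool_pos: [0.3654, 0.2454, 0.2531]
tool_rot: [2.179, 2.263, 0.0]
contact_force: [0.7, -0.3, 0.1]
opening: 0.0853
```

{"op": "jog_arm", "data": {
  "deltas": [
    [0, 0, 0, -3.5, 1.5, 0, 1],
    [0, 0, 0, -3.5, 1.5, 0, 1],
    [0, 0, 0, -3.5, 1.5, 0, 1],
    [0, 0, 0, -3.5, 1.5, 0, 1],
    [0, 0, 0, -3.5, 1.5, 0, 1],
    [0, 0, 0, -3.5, 1.5, 0, 1],
    [0, 0, 0, -3.5, 1.5, 0, 1],
    [0, 0, 0, -3.5, 1.5, 0, 1],
    [0, 0, 0, -3.5, 1.3, 0, 1],
    [0, 0, 0, -3.5, 1, 0, 1],
    [0, 0, 0, 0, 0, 0, 1],
    [0, 0, 0, 0, 0, 0, 1]
  ]
}}

```text
t: 2.98
tool_pos: [0.5211, -0.0989, 0.2527]
tool_rot: [-2.183, -2.258, 0.001]
contact_force: [-0.5, 1.0, 0.0]
opening: 0.085
```

```bash
cat > w.py <<'E'
import sys
from h import *
n=sys.argv[1]; g=grab('wrist'); save(n,g[0]); im,d,K,D,T=g; np.savez('/tmp/%s.npz'%n,im=im,d=d,K=K,D=D,T=T)
o=ctrl.get_obs(); M=R.from_rotvec(o['tool_rot']).as_matrix(); print('t',o['t'],'tcp',o['tool_pos'].round(4),'yaw tool y deg',np.degrees(np.arctan2(M[1,1],M[0,1])).round(2),'z',M[:,2].round(4),'q',o['q'].round(3),'F',o['contact_force'].round(2))
P=cloud(d,K,D,T); H,S,V=cv2.split(cv2.cvtColor(im,cv2.COLOR_RGB2HSV))
for name,m in [('orange',(H>=7)&(H<=15)&(S>190)),('yellow',(H>18)&(H<28)&(S>150)),('red',((H<5)|(H>175))&(S>180)),('white',(S<40)&(V>150)&(P[...,2]>.04)&(P[...,2]<.06))]:
    k,l,st,c=cv2.connectedComponentsWithStats(m.astype(np.uint8))
    for i in range(1,k):
        if st[i,4]<300: continue
        Q=P[l==i]; zt=np.nanpercentile(Q[:,2],95); s=(l==i)&(abs(P[...,2]-zt)<.006)
        if s.sum()<100: continue
        vv,uu=np.nonzero(s); q=onplane(np.c_[uu,vv],np.nanmedian(P[s][:,2]),K,D,T)
        r=cv2.minAreaRect((q[:,:2]*1000).astype(np.float32)); print(name,c[i].round(),st[i],'zt %.4f'%zt,np.round(r[0],1),np.round(r[1],1),round(r[2],2))
E
python3 w.py w1
```

```text
t 3.0333 tcp [ 0.5208 -0.0977  0.2527] yaw tool y deg 2.04 z [-1.2e-03  9.0e-04 -1.0e+00] q [-0.326 -0.175  1.832  0.     1.486 -0.362] F [0.87 1.01 0.23]
yellow [322. 282.] [  270   197   105   166 15006] zt 0.0842 [ 526.7 -147.6] [ 73.2 129.2] 2.01
red [66. 24.] [   3    0  139   61 4549] zt 0.0648 [339.4  35.7] [68.1 27.6] 30.8
red [632. 171.] [ 623  108   17  118 1586] zt 0.0219 [787.4 -61.6] [ 9.7 99.1] 13.03
red [322. 237.] [ 299  224   47   27 1173] zt 0.1244 [ 524.8 -101.6] [28.4 15.3] 1.97
white [412. 241.] [  311    22   151   416 18596] zt 0.0513 [ 572.4 -136.2] [105.9 346.5] 2.23
white [262.  97.] [ 228   52   67   83 3277] zt 0.0598 [481.5 -17.7] [55.8 41.2] 69.91
white [307. 111.] [ 240   57   99  103 2654] zt 0.0513 [501.8 -27.9] [80.3 43.2] 57.5
white [234. 295.] [  192   162    84   276 14497] zt 0.0513 [ 460.7 -188.6] [ 63.  249.1] 2.03
white [322. 387.] [ 281  378   82   20 1617] zt 0.0513 [ 531.  -257.9] [71.5 19.4] 1.99
```

View pics/w1.png

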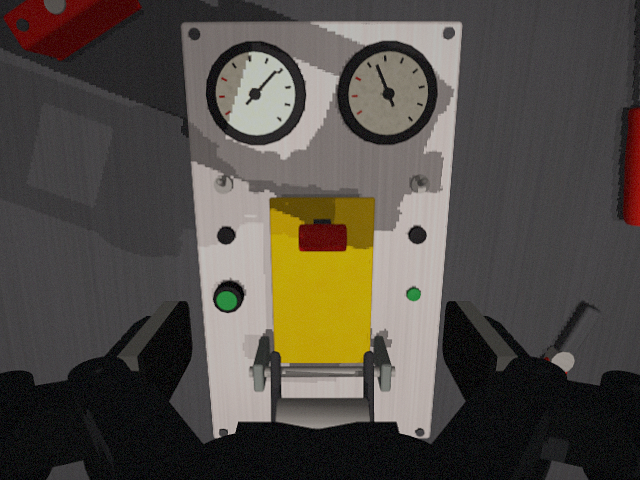

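The wrist view shows the handle at (322,237), measured at (0.525,-0.1015), and the flap yaw is 2.0°. I'll descend and pinch it.

{"op": "jog_arm", "data": {
  "deltas": [
    [0, 0, 0, -0.4, 0.45, 1.4, 1],
    [0, 0, 0, 0, 0, 2, 1],
    [0, 0, 0, 0, 0, 2, 1],
    [0, 0, 0, 0, 0, 2, 1],
    [0, 0, 0, 0, 0, 2, 1],
    [0, 0, 0, 0, 0, 2, 1],
    [0, 0, 0, 0, 0, 2, 1],
    [0, 0, 0, 0, 0, 0, 1],
    [0, 0, 0, 0, 0, 0, 1]
  ],
  "grip_force": 25
}}

```text
t: 3.78
tool_pos: [0.5246, -0.0996, 0.1183]
tool_rot: [-2.176, -2.262, 0.002]
contact_force: [0.9, 0.5, 0.3]
opening: 0.0855
```

{"op": "jog_arm", "data": {
  "deltas": [
    [0, 0, 0, 0, 0, 0, 0],
    [0, 0, 0, 0, 0, 0, 0],
    [0, 0, 0, 0, 0, 0, 0],
    [0, 0, 0, 0, 0, 0, 0],
    [0, 0, 0, 0, 0, 0, 0],
    [0, 0, 0, 0, 0, 0, 0],
    [0, 0, 0, 0, 0, 0, 0],
    [0, 0, 0, 0, 0, 0, 0],
    [0, 0, 0, 0, 0, 0, 0],
    [0, 0, 0, 0, 0, 0, 0]
  ]
}}

```text
t: 4.62
tool_pos: [0.5245, -0.1014, 0.1206]
tool_rot: [-2.178, -2.26, 0.005]
contact_force: [-9.1, 0.1, 8.7]
opening: 0.0296
```

Run:
```python
import numpy as np
th=np.r_[np.linspace(0,1.45,25)]
y=11.5*np.cos(th)-2.9*np.sin(th); z=11.5*np.sin(th)+2.9*np.cos(th)
for i in range(24): print(i+1,'dx %.2f dz %.2f'%(y[i+1]-y[i],-(z[i+1]-z[i])))
```

```text
1 dx -0.20 dz -0.69
2 dx -0.24 dz -0.68
3 dx -0.28 dz -0.66
4 dx -0.32 dz -0.64
5 dx -0.36 dz -0.62
6 dx -0.39 dz -0.60
7 dx -0.43 dz -0.57
8 dx -0.46 dz -0.55
9 dx -0.49 dz -0.52
10 dx -0.52 dz -0.49
11 dx -0.55 dz -0.46
12 dx -0.58 dz -0.42
13 dx -0.60 dz -0.39
14 dx -0.63 dz -0.35
15 dx -0.65 dz -0.31
16 dx -0.66 dz -0.27
17 dx -0.68 dz -0.23
18 dx -0.69 dz -0.19
19 dx -0.70 dz -0.15
20 dx -0.71 dz -0.10
21 dx -0.71 dz -0.06
22 dx -0.72 dz -0.02
23 dx -0.72 dz 0.03
24 dx -0.71 dz 0.07
```

{"op": "jog_arm", "data": {
  "deltas": [
    [0, 0, 0, -0.2, 0, -0.69, 0],
    [0, 0, 0, -0.24, 0, -0.68, 0],
    [0, 0, 0, -0.28, 0, -0.66, 0],
    [0, 0, 0, -0.32, 0, -0.64, 0],
    [0, 0, 0, -0.36, 0, -0.62, 0],
    [0, 0, 0, -0.39, 0, -0.6, 0],
    [0, 0, 0, -0.43, 0, -0.57, 0],
    [0, 0, 0, -0.46, 0, -0.55, 0],
    [0, 0, 0, -0.49, 0, -0.52, 0],
    [0, 0, 0, -0.52, 0, -0.49, 0],
    [0, 0, 0, -0.55, 0, -0.46, 0],
    [0, 0, 0, -0.58, 0, -0.42, 0]
  ]
}}

```text
t: 5.62
tool_pos: [0.5262, -0.1494, 0.1883]
tool_rot: [-2.177, -2.259, 0.003]
contact_force: [-6.4, 1.0, -1.8]
opening: 0.0296
```

{"op": "jog_arm", "data": {
  "deltas": [
    [0, 0, 0, -0.6, 0, -0.39, 0],
    [0, 0, 0, -0.63, 0, -0.35, 0],
    [0, 0, 0, -0.65, 0, -0.31, 0],
    [0, 0, 0, -0.66, 0, -0.27, 0],
    [0, 0, 0, -0.68, 0, -0.23, 0],
    [0, 0, 0, -0.69, 0, -0.19, 0]
  ]
}}

```text
t: 6.12
tool_pos: [0.5276, -0.1887, 0.2062]
tool_rot: [-2.178, -2.26, 0.003]
contact_force: [-8.0, 1.7, 0.5]
opening: 0.0296
```

```bash
python3 w.py w2 | head -1
python3 - <<'E'
from h import *
g=grab('side'); save('side1',cv2.resize(g[0][120:280,260:440],None,fx=3,fy=3,interpolation=cv2.INTER_CUBIC)); o=ctrl.get_obs()
H=np.array([.5299,-.216,.086]); p=o['tool_pos']-[0,0,.003]-H; y=p@[-.0356,.9994,0]; print('handle est',y,p[2],np.hypot(y,p[2]),'theta',np.arctan2(p[2],y)-np.arctan2(29,115),o['opening'])
E
```

```text
t 6.1667 tcp [ 0.5277 -0.19    0.2066] yaw tool y deg 2.07 z [-3.7e-03 -6.0e-04 -1.0e+00] q [-0.477 -0.065  1.809 -0.002  1.401 -0.513] F [-8.59  0.55  0.67]
handle est 0.0265600827015245 0.11743012770706734 0.12039631591709925 theta 1.10133751299213 0.0294774648529025
```

View pics/side1.png

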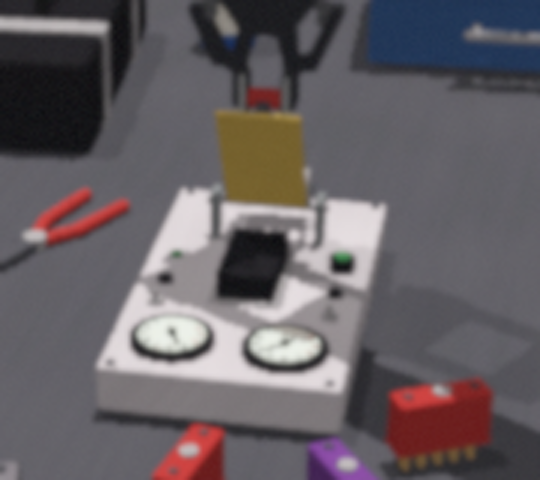

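The side crop shows the flap lifted to about 1.1 rad with the handle still pinched, and the socket exposed at about (255,265). I'll carry it on to about 1.45 rad, release, and go straight up.

{"op": "jog_arm", "data": {
  "deltas": [
    [0, 0, 0, -0.7, 0, -0.15, 0],
    [0, 0, 0, -0.71, 0, -0.1, 0],
    [0, 0, 0, -0.71, 0, -0.06, 0],
    [0, 0, 0, -0.72, 0, -0.02, 0],
    [0, 0, 0, -0.72, 0, 0.03, 0],
    [0, 0, 0, -0.71, 0, 0.07, 0],
    [0, 0, 0, 0, 0, 0, 0],
    [0, 0, 0, 0, 0, 0, 0]
  ]
}}

```text
t: 6.88
tool_pos: [0.5292, -0.2325, 0.2092]
tool_rot: [-2.18, -2.26, 0.005]
contact_force: [-9.4, -0.5, 2.8]
opening: 0.0293
```

{"op": "jog_arm", "data": {
  "deltas": [
    [0, 0, 0, 0, 0, 0, 1],
    [0, 0, 0, 0, 0, 0, 1],
    [0, 0, 0, 0, 0, 0, 1],
    [0, 0, 0, 0, 0, 0, 1],
    [0, 0, 0, 0, 0, 0, 1],
    [0, 0, 0, 0, 0, 0, 1],
    [0, 0, 0, 0, 0, 0, 1],
    [0, 0, 0, 0, 0, 0, 1]
  ]
}}

```text
t: 7.55
tool_pos: [0.5306, -0.2311, 0.208]
tool_rot: [2.18, 2.262, 0.0]
contact_force: [1.0, 1.2, 0.2]
opening: 0.0852
```

{"op": "jog_arm", "data": {
  "deltas": [
    [0, 0, 0, 0, 0, -1, 1],
    [0, 0, 0, 0, 0, -1.5, 1],
    [0, 0, 0, 0, 0, -1.5, 1],
    [0, 0, 0, 0, 0, -1.5, 1],
    [0, 0, 0, 0, 0, -1.5, 1],
    [0, 0, 0, 0, 0, -1.5, 1],
    [0, 0, 0, 0, 0, -1.5, 1],
    [0, 0, 0, 0, 0, -1, 1],
    [0, 0, 0, 0, 0, 0, 1],
    [0, 0, 0, 0, 0, 0, 1]
  ]
}}

```text
t: 8.38
tool_pos: [0.5308, -0.2312, 0.3188]
tool_rot: [2.179, 2.261, 0.001]
contact_force: [-0.6, -0.7, 0.4]
opening: 0.0853
```

```bash
python3 w.py w3
python3 - <<'E'
from h import *
im,d,K,D,T=grab('scene'); P=cloud(d,K,D,T); H,S,V=cv2.split(cv2.cvtColor(im,cv2.COLOR_RGB2HSV))
m=(H>18)&(H<28)&(S>150)&(P[...,2]>.05); Q=P[m]; print('yellow',m.sum(),np.nanpercentile(Q,[2,50,98],axis=0).round(3).tolist())
save('s2',cv2.resize(im[180:440,60:400],None,fx=2.2,fy=2.2,interpolation=cv2.INTER_CUBIC))
E
```

```text
t 8.4333 tcp [ 0.5304 -0.231   0.3176] yaw tool y deg 2.12 z [-5.e-04  3.e-04 -1.e+00] q [-0.539 -0.087  1.645 -0.     1.584 -0.576] F [-0.45 -0.45 -0.38]
yellow [314. 198.] [ 245  180  138   35 3893] zt 0.2213 [ 528.9 -209.7] [72.3  4.3] 2.11
red [610.  36.] [ 594    0   33   75 2297] zt 0.0262 [798.7 -78. ] [21.7 63.3] 9.83
red [508. 263.] [ 461  212   84  105 2466] zt 0.0139 [ 741.  -304.7] [112.1  59.1] 68.51
red [314. 262.] [ 289  248   50   28 1293] zt 0.2109 [ 530.  -242.9] [28.2 15.7] 2.11
white [389. 141.] [  307     0   126   277 11992] zt 0.0514 [ 574.8 -187.6] [105.  244.9] 2.35
white [246. 179.] [  202    29   101   248 11210] zt 0.0516 [ 472.9 -202.6] [ 86.7 222. ] 2.22
white [355. 128.] [350  74  12  93 529] zt 0.0513 [ 563.6 -163.8] [10.  79.3] 3.27
white [309. 159.] [284 151  45  19 513] zt 0.0512 [ 521.  -198.8] [15.5 40.5] 87.8
yellow 808 [[0.496, -0.214, 0.096], [0.54, -0.212, 0.163], [0.566, -0.207, 0.221]]
```

View pics/s2.png

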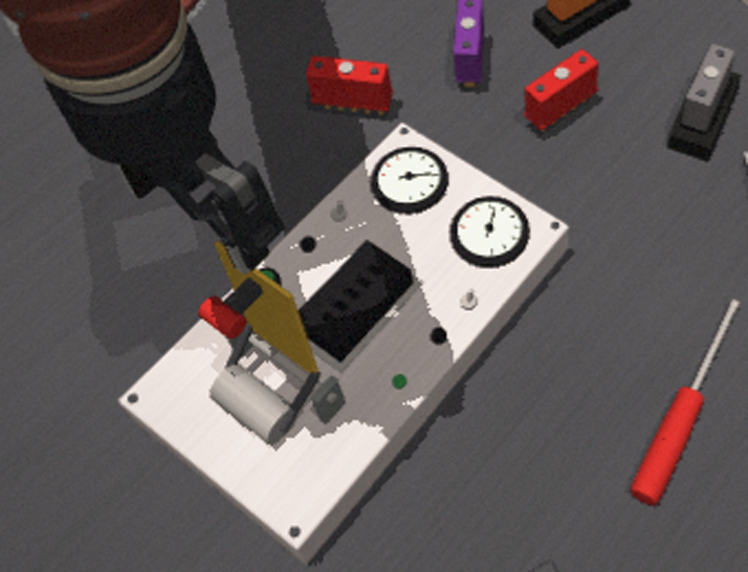

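The flap is upright: its plate is at y≈-0.21 with the top at 0.221, so about 1.55 rad, standing free. The five-slot socket is visible at (355,300) in the crop. Next, the orange plug.

{"op": "jog_arm", "data": {
  "deltas": [
    [0, 0, 0, 4, -0.5, 0, 1],
    [0, 0, 0, 4, -0.5, 0, 1],
    [0, 0, 0, 4, -0.5, 0, 1],
    [0, 0, 0, 4, -0.5, 0, 1],
    [0, 0, 0, 4, -0.5, 0, 1],
    [0, 0, 0, 4, -0.5, 0, 1],
    [0, 0, 0, 4, -0.5, 0, 1],
    [0, 0, 0, 4, -0.5, 0, 1],
    [0, 0, 0, 4, -0.5, 0, 1],
    [0, 0, 0, 4, -0.5, 0, 1],
    [0, 0, 0, 4, -0.5, 0, 1],
    [0, 0, 0, 4, -0.5, 0, 1]
  ]
}}

```text
t: 9.48
tool_pos: [0.4516, 0.2481, 0.3166]
tool_rot: [-2.179, -2.262, 0.003]
contact_force: [1.3, -0.4, 0.1]
opening: 0.0853
```

{"op": "jog_arm", "data": {
  "deltas": [
    [0, 0, 0, 4, -0.4, 0, 1],
    [0, 0, 0.12, 0, 0, 2, 1],
    [0, 0, 0.117, 0, 0, 2, 1],
    [0, 0, 0, 0, 0, 2, 1],
    [0, 0, 0, 0, 0, 0, 1],
    [0, 0, 0, 0, 0, 0, 1],
    [0, 0, 0, 0, 0, 0, 1]
  ]
}}

```text
t: 10.07
tool_pos: [0.4476, 0.2861, 0.2585]
tool_rot: [2.432, 1.989, 0.0]
contact_force: [0.3, -0.7, -0.1]
opening: 0.0851
```

```bash
python3 w.py w4
```

```text
t 10.1167 tcp [0.4479 0.2862 0.2593] yaw tool y deg -11.47 z [ 1.7e-03  8.0e-04 -1.0e+00] q [ 0.428 -0.177  1.823  0.     1.494  0.629] F [-0.33 -0.27  0.65]
orange [314. 203.] [ 296  155   37  106 2067] zt 0.0710 [445.7 288.6] [77.3 25.3] 77.16
red [416. 322.] [ 396  273   43  103 3493] zt 0.0650 [511.8 168.1] [78.4 26.5] 79.99
```

View pics/w4.png

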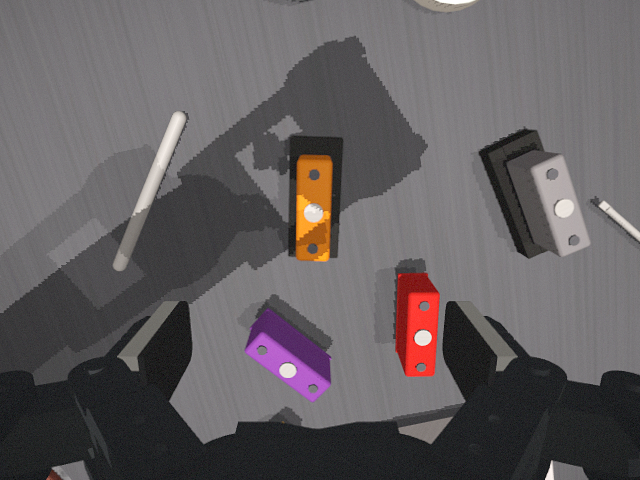

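The wrist view confirms the orange plug in its stand at (314,205), with the spare off to the right and the decoys clear below. The plug is at (0.4457,0.2886), yaw about -12.5°. I'll descend.

{"op": "jog_arm", "data": {
  "deltas": [
    [0, 0, 0.015, 0.2, -0.25, 2, 1],
    [0, 0, 0, 0, 0, 2, 1],
    [0, 0, 0, 0, 0, 2, 1],
    [0, 0, 0, 0, 0, 2, 1],
    [0, 0, 0, 0, 0, 2, 1],
    [0, 0, 0, 0, 0, 2, 1],
    [0, 0, 0, 0, 0, 2, 1],
    [0, 0, 0, 0, 0, 2, 1],
    [0, 0, 0, 0, 0, 0, 1],
    [0, 0, 0, 0, 0, 0, 1]
  ],
  "grip_force": 60
}}

```text
t: 10.95
tool_pos: [0.4455, 0.2885, 0.0984]
tool_rot: [-2.447, -1.97, 0.001]
contact_force: [-0.7, 0.1, -0.6]
opening: 0.0853
```

```bash
python3 w.py w5
```

```text
t 11.0 tcp [0.4463 0.2889 0.0997] yaw tool y deg -12.33 z [ 1.9e-03  9.0e-04 -1.0e+00] q [ 0.434 -0.023  1.958  0.     1.204  0.65 ] F [ 1.02  0.14 -0.3 ]
orange [318. 278.] [ 281  185   72  204 7348] zt 0.0709 [445.8 289.1] [77.4 25.4] 77.29
```

View pics/w5.png

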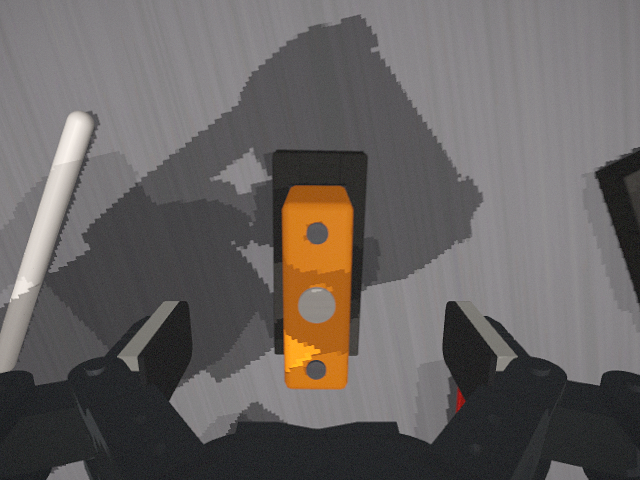

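The plug is centred between the fingers at (317,290), with measured and TCP positions agreeing within 1 mm. I'll go down 4.5 cm and grip.

{"op": "jog_arm", "data": {
  "deltas": [
    [0, 0, 0.005, 0, 0, 1, 1],
    [0, 0, 0, 0, 0, 1, 1],
    [0, 0, 0, 0, 0, 1, 1],
    [0, 0, 0, 0, 0, 1, 1],
    [0, 0, 0, 0, 0, 0.5, 1],
    [0, 0, 0, 0, 0, 0, 1],
    [0, 0, 0, 0, 0, 0, 1]
  ]
}}

```text
t: 11.58
tool_pos: [0.4449, 0.2884, 0.0523]
tool_rot: [-2.452, -1.964, 0.002]
contact_force: [-0.2, -1.6, -0.0]
opening: 0.0854
```

{"op": "jog_arm", "data": {
  "deltas": [
    [0, 0, 0, 0, 0, 0, 0],
    [0, 0, 0, 0, 0, 0, 0],
    [0, 0, 0, 0, 0, 0, 0],
    [0, 0, 0, 0, 0, 0, 0],
    [0, 0, 0, 0, 0, 0, 0],
    [0, 0, 0, 0, 0, 0, 0],
    [0, 0, 0, 0, 0, 0, 0],
    [0, 0, 0, 0, 0, 0, 0],
    [0, 0, 0, 0, 0, 0, 0],
    [0, 0, 0, 0, 0, 0, 0]
  ]
}}

```text
t: 12.42
tool_pos: [0.4456, 0.2888, 0.0535]
tool_rot: [2.452, 1.964, 0.001]
contact_force: [-0.3, 0.1, 4.4]
opening: 0.0254
```

{"op": "jog_arm", "data": {
  "deltas": [
    [0, 0, 0, 0, 0, -0.5, 0],
    [0, 0, 0, 0, 0, -0.5, 0],
    [0, 0, 0, 0, 0, -0.5, 0],
    [0, 0, 0, 0, 0, -0.5, 0],
    [0, 0, 0, 0, 0, -1, 0],
    [0, 0, 0, 0, 0, -1, 0],
    [0, 0, 0, 0, 0, -2, 0],
    [0, 0, 0, 0, 0, -3, 0],
    [0, 0, 0, 0, 0, -3, 0],
    [0, 0, 0, 0, 0, -3, 0],
    [0, 0, 0, 0, 0, -2, 0],
    [0, 0, 0, 0, 0, 0, 0]
  ]
}}

```text
t: 13.42
tool_pos: [0.4481, 0.2899, 0.2304]
tool_rot: [2.45, 1.962, 0.018]
contact_force: [0.4, 0.6, -1.1]
opening: 0.0256
```

```bash
python3 w.py w6
```

```text
t 13.4667 tcp [0.4469 0.2894 0.227 ] yaw tool y deg -12.6 z [ 0.0067  0.0031 -1.    ] q [ 0.435 -0.157  1.859  0.     1.432  0.655] F [-0.49 -0.79 -1.68]
orange [314. 318.] [  269   205    97   224 13392] zt 0.2478 [450.6 299.3] [59.7 25.2] 77.22
red [425. 318.] [ 402  288   47   68 2214] zt 0.0650 [515.  187.7] [39.8 25.4] 79.52
```

View pics/w6.png

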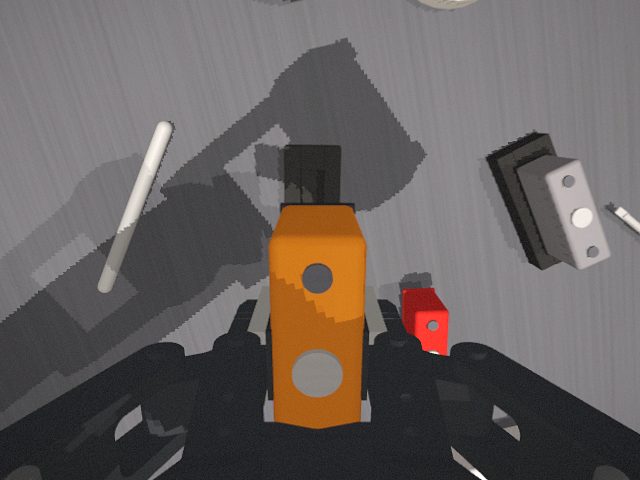

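The plug is held squarely, with its top centre screw at (317,373). The earlier wrist picture w3 already shows the open socket, so I'll measure it from that.

Run:
```python
from h import *
z=np.load('/tmp/w3.npz'); im,d,K,D,T=[z[k] for k in ['im','d','K','D','T']]
P=cloud(d,K,D,T); Z=P[...,2]
near=(abs(P[...,0]-.527)<.05)&(abs(P[...,1]+.136)<.07)
top=near&(Z>.070)&(Z<.082); vv,uu=np.nonzero(top); q=onplane(np.c_[uu,vv],.076,K,D,T)
print('top n',top.sum(),'medz',np.median(Z[top]).round(4),cv2.minAreaRect((q[:,:2]*1000).astype(np.float32)),'box',uu.min(),uu.max(),vv.min(),vv.max())
# slots: deeper pixels enclosed by block
hole=near&(Z<.068)&cv2.morphologyEx(top.astype(np.uint8),cv2.MORPH_CLOSE,np.ones((25,25))).astype(bool)
k,l,st,c=cv2.connectedComponentsWithStats(hole.astype(np.uint8))
for i in range(1,k):
    if st[i,4]>20: print('hole',c[i].round(1),st[i],onplane([c[i]],.076,K,D,T)[0].round(4))
y0,x0=vv.min()-15,uu.min()-30; cr=im[y0:vv.max()+25,x0:uu.max()+30]; cr=np.clip(cr.astype(float)*2.5,0,255).astype(np.uint8)
save('w3c',cv2.resize(cr,None,fx=4,fy=4,interpolation=cv2.INTER_CUBIC)); print('crop org',x0,y0)
o=ctrl.get_obs(); print(o['tool_pos'],o['contact_force'])
# plug in hand: screw dot
im,d,K,D,T=grab('wrist'); P=cloud(d,K,D,T); H,S,V=cv2.split(cv2.cvtColor(im,cv2.COLOR_RGB2HSV))
m=(S<80)&(V>60); m[:340]=0;m[410:]=0;m[:,:285]=0;m[:,350:]=0
k,l,st,c=cv2.connectedComponentsWithStats(m.astype(np.uint8)); i=1+st[1:,4].argmax(); M=R.from_rotvec(o['tool_rot']).as_matrix()
zt=np.nanmedian(P[l==i][:,2]); p=onplane([c[i]],zt,K,D,T)[0]; print('screw',c[i],st[i],p,'in tool',M.T@(p-o['tool_pos']))
```

```text
top n 6679 medz 0.076 ((537.660400390625, -150.13917541503906), (72.75151824951172, 114.91690826416016), 2.133227825164795) box 284 370 27 173
hole [313.9  51.4] [307  48  15   7  94] [ 0.5248 -0.1111  0.076 ]
hole [314.  70.] [307  67  15   7 104] [ 0.5254 -0.1252  0.076 ]
hole [314.  88.] [307  85  15   7 105] [ 0.5259 -0.139   0.076 ]
hole [314.2 106. ] [307 103  15   7 102] [ 0.5265 -0.153   0.076 ]
hole [314.5 123.5] [308 120  14   8 111] [ 0.5273 -0.167   0.076 ]
crop org 254 12
[0.44687323 0.28937108 0.22697753] [-0.48602552 -0.78512587 -1.67712412]
screw [316.67866458 372.82524778] [ 292  349   50   48 1917] [0.44729363 0.28897904 0.24548861] in tool [-0.00020805  0.00060354 -0.01850899]
```

View pics/w3c.png

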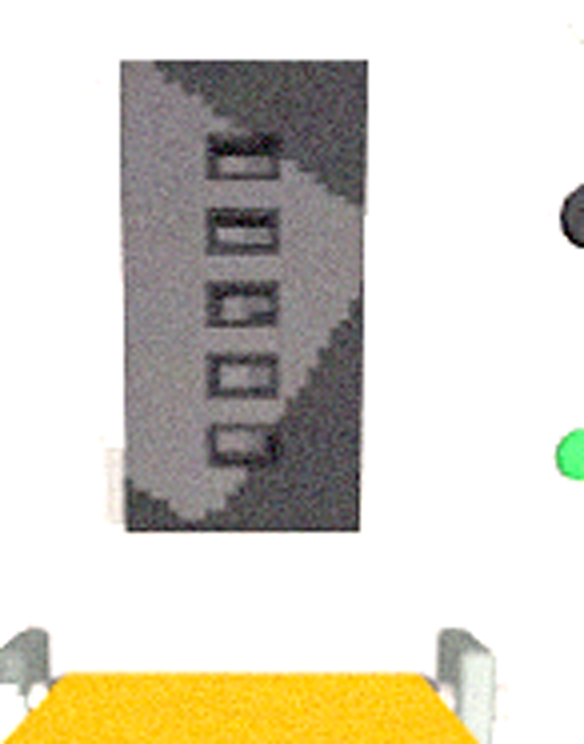

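Socket slots found: the centre slot is at pixel (314,88), giving (0.526,-0.138) by the wrist camera. The scene camera gave y=-0.1365. I'll rotate, carry the plug over, and hover low to measure plug and socket in the same image.

{"op": "jog_arm", "data": {
  "deltas": [
    [0, 0, -0.086, 0, 0, 0, 0],
    [0, 0, -0.086, 0, 0, 0, 0],
    [0, 0, -0.085, 0, 0, 0, 0],
    [0, 0, 0, -3, 0.5, 0, 0],
    [0, 0, 0, -3.5, 0.5, 0, 0],
    [0, 0, 0, -3.5, 0.5, 0, 0],
    [0, 0, 0, -3.5, 0.5, 0, 0],
    [0, 0, 0, -3.5, 0.5, 0, 0],
    [0, 0, 0, -3.5, 0.5, 0, 0],
    [0, 0, 0, -3.5, 0.5, 0, 0],
    [0, 0, 0, -3.5, 0.5, 0, 0],
    [0, 0, 0, -3.5, 0.5, 0, 0]
  ]
}}

```text
t: 14.52
tool_pos: [0.5002, -0.021, 0.22]
tool_rot: [-2.177, -2.259, 0.004]
contact_force: [1.0, -0.5, -2.7]
opening: 0.0251
```

{"op": "jog_arm", "data": {
  "deltas": [
    [0, 0, 0, -3.5, 0.5, 0, 0],
    [0, 0, 0, -3.5, 0.5, 0, 0],
    [0, 0, 0, -3, 0.5, 0, 0],
    [0, 0, 0, -1.9, 0.4, 0, 0],
    [0, 0, 0, 0, 0, 2, 0],
    [0, 0, 0, 0, 0, 2, 0],
    [0, 0, 0, 0, 0, 2, 0],
    [0, 0, 0, 0, 0, 1.5, 0],
    [0, 0, 0, 0, 0, 0, 0],
    [0, 0, 0, 0, 0, 0, 0],
    [0, 0, 0, 0, 0, 0, 0],
    [0, 0, 0, 0, 0, 0, 0]
  ]
}}

```text
t: 15.52
tool_pos: [0.5257, -0.1379, 0.149]
tool_rot: [2.179, 2.261, 0.001]
contact_force: [0.3, -0.6, -2.2]
opening: 0.0254
```

```bash
python3 w.py w7
python3 - <<'E'
from h import *
z=np.load('/tmp/w7.npz'); im,d,K,D,T=[z[k] for k in ['im','d','K','D','T']]
o=ctrl.get_obs(); c=vision.calibration('wrist'); X=np.array(c['hand_eye'])
P=cloud(d,K,D,X)   # tool coords
W=cloud(d,K,D,T)
# socket top pixels & holes
top=(W[...,2]>.072)&(W[...,2]<.080)&(abs(W[...,0]-.527)<.04)&(abs(W[...,1]+.136)<.06)
Q=P[top]; print('top n',top.sum(),'tool x range',np.percentile(Q[:,0],[1,99]).round(4),'y range',np.percentile(Q[:,1],[.5,99.5]).round(4),'z',np.median(Q[:,2]).round(4))
vv,uu=np.nonzero(top)
if len(vv):
    print('px',uu.min(),uu.max(),vv.min(),vv.max())
    cl=cv2.morphologyEx(top.astype(np.uint8),cv2.MORPH_CLOSE,np.ones((41,41))).astype(bool)
    k,l,st,cc=cv2.connectedComponentsWithStats((cl&(W[...,2]<.070)).astype(np.uint8))
    for i in range(1,k):
        if st[i,4]>30: print('hole',cc[i].round(1),st[i],onplane([cc[i]],np.median(Q[:,2]),K,D,X)[0].round(4))
H,S,V=cv2.split(cv2.cvtColor(im,cv2.COLOR_RGB2HSV)); m=(H>=6)&(H<=16)&(S>180)
q=P[m]; zt=np.nanpercentile(q[:,2],5); tp=q[abs(q[:,2]-zt)<.004]; print('plug top tool: x max',np.nanpercentile(tp[:,0],99.5).round(4),'y',np.nanpercentile(tp[:,1],[.5,99.5]).round(4),'z',zt.round(4))
cr=np.clip(im[60:420,200:440].astype(float)*2,0,255).astype(np.uint8); save('w7c',cv2.resize(cr,None,fx=1.66,fy=1.66))
E
```

```text
t 15.5667 tcp [ 0.5258 -0.138   0.1493] yaw tool y deg 2.13 z [ 2.e-03 -9.e-04 -1.e+00] q [-0.393 -0.055  1.899 -0.     1.295 -0.431] F [-0.07  1.01 -2.02]
orange [317. 310.] [  267   205   100   224 17000] zt 0.1664 [ 525.9 -128.2] [25.3 59.9] 2.2
red [620. 408.] [ 592  385   48   49 1036] zt 0.0137 [ 758.2 -264.2] [22.9 44.2] 60.15
white [423.  18.] [ 360    0  122   50 3483] zt 0.0598 [569.3 -27. ] [54.9 20.8] 2.56
white [470. 207.] [  376     0   150   356 17074] zt 0.0511 [ 591.2 -107.1] [ 65.2 188. ] 2.03
white [238.  38.] [220  21  41  34 607] zt 0.0598 [486.7 -37.4] [17.8 12.9] 61.51
white [262. 115.] [  188    42   151   151 12560] zt 0.0515 [496.  -70.2] [71.7 54.5] 66.18
white [192. 271.] [  129   183   136   173 11951] zt 0.0512 [ 463.2 -155.3] [ 70.  100.8] 2.04
top n 4954 tool x range [-0.0073  0.0455] y range [-0.0246  0.0252] z 0.073
px 262 371 168 285
hole [316.  201.5] [304 201  25   2  50] [0.0303 0.0002 0.073 ]
plug top tool: x max 0.038 y [-0.012   0.0133] z -0.0174
```

View pics/w7c.png

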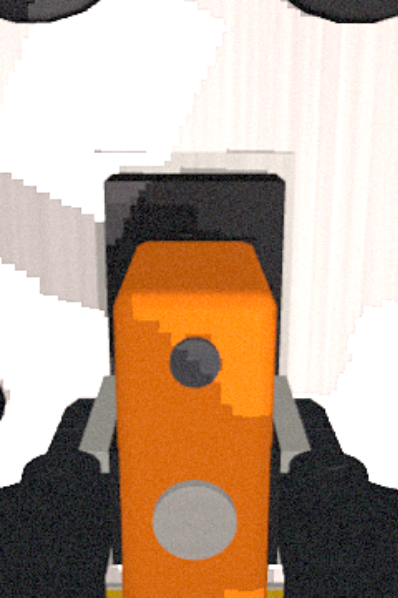

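Plug and socket are in one view. The block is centred under the plug to within about 0.5 mm in tool x and y, and yaw matches (2.13° against 2.1°). I'll lower it gently in stages.

{"op": "jog_arm", "data": {
  "deltas": [
    [0, 0, 0, 0, -0.02, 0.6, 0],
    [0, 0, 0, 0, 0, 0.6, 0],
    [0, 0, 0, 0, 0, 0.6, 0],
    [0, 0, 0, 0, 0, 0.5, 0],
    [0, 0, 0, 0, 0, 0.3, 0],
    [0, 0, 0, 0, 0, 0.2, 0],
    [0, 0, 0, 0, 0, 0.2, 0],
    [0, 0, 0, 0, 0, 0.2, 0],
    [0, 0, 0, 0, 0, 0, 0],
    [0, 0, 0, 0, 0, 0, 0]
  ]
}}

```text
t: 16.4
tool_pos: [0.5249, -0.1377, 0.1159]
tool_rot: [-2.18, -2.262, 0.0]
contact_force: [0.1, 0.3, -1.4]
opening: 0.025
```

The blades are already 7 mm into the slots with no force. I'll continue down.

{"op": "jog_arm", "data": {
  "deltas": [
    [0, 0, 0, 0, 0, 0.2, 0],
    [0, 0, 0, 0, 0, 0.2, 0],
    [0, 0, 0, 0, 0, 0.2, 0],
    [0, 0, 0, 0, 0, 0.2, 0],
    [0, 0, 0, 0, 0, 0.1, 0],
    [0, 0, 0, 0, 0, 0.1, 0],
    [0, 0, 0, 0, 0, 0, 0],
    [0, 0, 0, 0, 0, 0, 0],
    [0, 0, 0, 0, 0, 0, 0]
  ]
}}

```text
t: 17.15
tool_pos: [0.5251, -0.1378, 0.1075]
tool_rot: [-2.18, -2.262, 0.0]
contact_force: [-4.4, 1.5, 6.3]
opening: 0.0257
```

{"op": "jog_arm", "data": {
  "deltas": [
    [0, 0, 0, 0, 0, 0.1, 0],
    [0, 0, 0, 0, 0, 0.1, 0],
    [0, 0, 0, 0, 0, 0, 0],
    [0, 0, 0, 0, 0, 0, 0]
  ]
}}

```text
t: 17.48
tool_pos: [0.5251, -0.1378, 0.1075]
tool_rot: [-2.179, -2.262, 0.001]
contact_force: [-10.3, 3.3, 17.0]
opening: 0.0254
```

```bash
python3 w.py w8 | head -3
```

```text
t 17.5333 tcp [ 0.5252 -0.1378  0.1075] yaw tool y deg 2.14 z [-1.2e-03  1.0e-04 -1.0e+00] q [-0.394 -0.004  1.926 -0.     1.221 -0.431] F [-10.46   3.35  17.95]
orange [317. 310.] [  268   205    99   224 17009] zt 0.1249 [ 525.5 -128.1] [25.5 59.9] 2.17
white [449.  14.] [ 384    0  130   37 2868] zt 0.0598 [569.7 -33. ] [47.  12.2] 2.64
```

The force climbs while z stays fixed, and the plug top is at 0.125, so it's seated. I'll relax the push, release and go up.

{"op": "jog_arm", "data": {
  "deltas": [
    [0, 0, 0, 0, 0, -0.2, 0],
    [0, 0, 0, 0, 0, 0, 0],
    [0, 0, 0, 0, 0, 0, 1],
    [0, 0, 0, 0, 0, 0, 1],
    [0, 0, 0, 0, 0, 0, 1],
    [0, 0, 0, 0, 0, 0, 1],
    [0, 0, 0, 0, 0, 0, 1],
    [0, 0, 0, 0, 0, 0, 1],
    [0, 0, 0, 0, 0, 0, 1],
    [0, 0, 0, 0, 0, 0, 1]
  ]
}}

```text
t: 18.37
tool_pos: [0.5249, -0.1377, 0.1059]
tool_rot: [-2.18, -2.262, 0.0]
contact_force: [-0.1, -0.0, 0.8]
opening: 0.0857
```

{"op": "jog_arm", "data": {
  "deltas": [
    [0, 0, 0, 0, 0, -1, 1],
    [0, 0, 0, 0, 0, -1.5, 1],
    [0, 0, 0, 0, 0, -2, 1],
    [0, 0, 0, 0, 0, -2, 1],
    [0, 0, 0, 0, 0, -2, 1],
    [0, 0, 0, 0, 0, -2, 1],
    [0, 0, 0, 0, 0, -2, 1],
    [0, 0, 0, 0, 0, -2, 1],
    [0, 0, 0, 0, 0, -2, 1],
    [0, 0, 0, 0, 0, 0, 1],
    [0, 0, 0, 0, 0, 0, 1],
    [0, 0, 0, 0, 0, 0, 1]
  ]
}}

```text
t: 19.37
tool_pos: [0.5246, -0.1376, 0.2704]
tool_rot: [-2.179, -2.262, 0.001]
contact_force: [-0.2, 0.5, -0.3]
opening: 0.0852
```

```bash
python3 w.py w9 | head -3
python3 - <<'E'
from h import *
im,d,K,D,T=grab('scene'); P=cloud(d,K,D,T); H,S,V=cv2.split(cv2.cvtColor(im,cv2.COLOR_RGB2HSV))
for n,m in [('yellow',(H>18)&(H<28)&(S>150)&(P[...,2]>.05)),('orange',(H>=7)&(H<=15)&(S>190)&(P[...,2]>.03)&(P[...,1]<0))]:
    print(n,m.sum(),np.nanpercentile(P[m],[2,50,98],axis=0).round(3).tolist())
a=cv2.resize(im[180:440,60:400],(748,572),interpolation=cv2.INTER_CUBIC); save('fin',a)
E
```

```text
t 19.4167 tcp [ 0.5243 -0.1375  0.2695] yaw tool y deg 2.12 z [-2.2e-03  9.0e-04 -1.0e+00] q [-0.394 -0.154  1.785  0.     1.513 -0.431] F [-0.75  0.12 -0.51]
orange [319. 206.] [ 298  163   42  120 2975] zt 0.1250 [ 526.2 -137.5] [25.6 76.3] 1.5
yellow [319. 372.] [  243   311   153   117 14024] zt 0.2194 [ 528.8 -209.3] [73.6 10.2] 3.0
yellow 878 [[0.496, -0.214, 0.095], [0.537, -0.212, 0.169], [0.566, -0.207, 0.222]]
orange 904 [[0.053, -0.176, 0.082], [0.537, -0.14, 0.12], [0.541, -0.028, 0.527]]
```

View pics/fin.png

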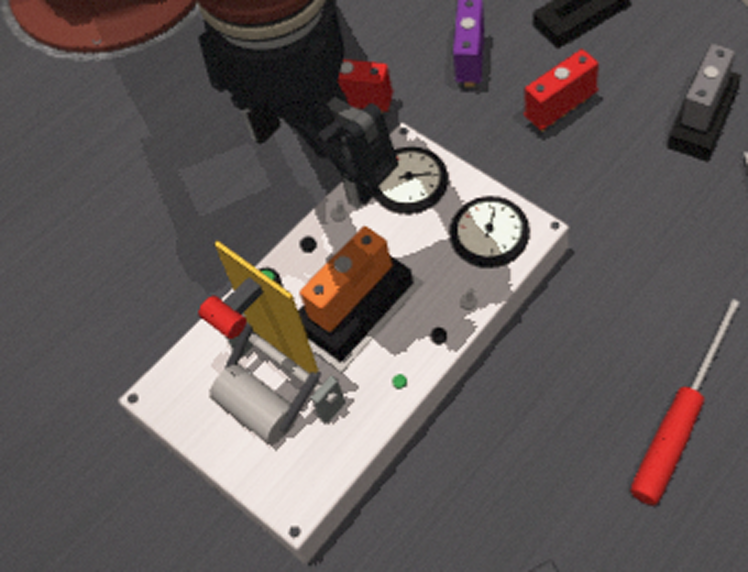

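The final view shows the plug seated flush on the socket at (345,280), the flap upright at (265,300), and the gripper clear. I'm handing in.

```bash
python3 -c "
from station import ctrl
print(ctrl.finish_job())"
```

```text
the job is handed in; nothing more can be done
None
```

The job is done and handed in after about 19.5 s of robot time. The hand-in gave no verdict. I pinched the flap by its handle, carried it over to about 1.45 rad and released it. Then I took the orange plug from its stand, lowered it into the socket and let go.

- **Flap:** in the last scene picture it stands upright with its plate at y≈-0.21 and its top at 0.222 m, about 1.55 rad, with nothing touching it.
- **Plug:** its top is at 0.125 m, against 0.124 m expected when fully home. The wrist camera reads about 1 mm high, so the difference is within its error. The centre is at (0.526, -0.1375) and the yaw about 1.5–2.2°, against the test set's 2.1°. During the push the force rose to about 18 N with no further travel, so it was seated.
- **Release:** the gripper was open, about 14 cm above the plug's top, and sensing no contact force at hand-in.
- **Disagreement:** the two cameras differed by about 2 mm on the socket's y position (-0.1365 scene, -0.139 wrist). A close view with plug and socket together settled it before I lowered the plug, and the blades entered without resistance.
- **Other things on the bench:** I did not measure these again at the end. The spare plug and the red screwdriver look unmoved in the last picture; the black screwdriver, pliers, rod, jar and reel are not in that crop.

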